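# Hang the dipping basket on the drain stand's side-opening hook

## Task

Hang the steel dipping basket on the drain stand to drip off: bring its cross pin sideways into the open side of the double hook, under the roof, feel for the back of the slot, then lower it into the throat and press it down past the spring keeper until the pin is fully home on the throat's floor. Let go and leave the basket hanging upright and still. Be gentle: never press the basket on the stand with more than 20 N (about 2 kg), and leave the petri dish, crucible, weighing bottle and white cap where they stand.

Things in the scene. Friction and masses are not known exactly. Their poses are not given: they have to be found in the camera images.
- basket: Dipping basket standing on the bench, 172 mm tall, 0.13 to 0.2 kg: a perforated steel cup (52 mm wide at the rim, 38 mm tall) with a flat steel stem rising from its middle (8 mm in x, 10 mm in y), a cross pin through the stem and a black grip block on top. Origin: centre of the underside; z up along the stem. A half turn about z makes no difference.
- basket_pin (a point): Middle of the basket's round steel cross pin, 85 mm above the underside. The pin runs along the basket's x, 8 mm in diameter, 48 mm long. Axes as the basket's.
- basket_grip (a point): Middle of the basket's black grip block, 151 mm above the underside. The block is 18 x 18 mm and 42 mm tall (heights 130 to 172 mm). Axes as the basket's.
- stand: Drain stand, fixed. Steel tray 100 mm in x, from y = -58 to +117 mm, rim 14 mm high; post at y = +95 mm, 152 mm tall; level rod from the post in -y at height 136 mm; on it the hook: two upright aluminium cheeks, each 6 mm thick, 16 mm apart along x, centred on x = 0. Origin: on the bench below throat_mid; z up, y level from the hook's open side towards the post.
- throat_mid (a point): Fixed point, 125 mm above the bench: centre of the fully home pin if the hook were clamped mid-range. The hook is firmly clamped up to 15 mm before or beyond it along the stand's y; this is not measured, find it by feel or eye. The throat is open upward into the channel, 10 mm wide in y, floor 4 mm below the home pin's centre; cheeks' underside 12 mm below it. Axes as the stand's.
- channel_mouth (a point): Fixed point 35 mm before throat_mid in -y and 22.5 mm higher: middle of the slot's mouth, same 15 mm doubt in y. Each cheek's slot opens to -y only. The level channel is 15 mm high; its floor ends at the throat, its back is the throat's far wall, where the pin stops 1 mm beyond mid-throat. The stem passes between the cheeks, the pin lies along the stand's x across both.
- roof_top (a point): Fixed point 36 mm above throat_mid: height of the top of the roof over the channel (6 mm thick, same 15 mm doubt in y). The roof is the hook's highest part; fingers holding the grip block stay above it even with the pin home.
- keeper (a point): Fixed point 8 mm above and 5 mm before (-y) throat_mid, same 15 mm doubt in y: two round spring noses here poke 3 mm out of the throat's near wall. The pin rests on them about 12 mm above home and must be pressed past them (about 6 to 10 N down in all, of which the basket's weight gives under 2 N); then they stay above it.
- petri: Bystander: small flat glass petri dish, 68 mm wide, 14 mm high, loose; origin under its centre.
- crucible: Bystander: white porcelain crucible with lid, 45 mm wide, 50 mm high, loose; origin under its centre.
- weighing_a: Bystander: glass weighing bottle with stopper, 42 mm wide, 62 mm high, loose; origin under its centre.
- cap_white: Bystander: white round cap lying open side up like a dish, 70 mm wide, 20 mm high, loose; origin under its centre.
Mind the look-alikes: they are no part of the job. What is shaped like the basket but purple or red is not meant.

How it is judged:
On the way, in this order (a step that is already met when the one before it is completed fails the run):
1. the basket is lifted off the bench (height (world z) of basket above 0.03 m), for 0.2 s.
2. the cross pin has come in sideways: in the hook's channel, under the roof (z of basket_pin in the frame of throat_mid between 0.014 and 0.03 m and y of basket_pin in the frame of throat_mid between -0.018 and 0.018 m and x of basket_pin in the frame of throat_mid between -0.008 and 0.008 m), for 0.1 s.
At the end, for the whole second after the job is handed in: The basket hangs on the stand's hook: its pin's middle is level with throat_mid in height (3 mm above to 4 mm below), within 9 mm of it in the stand's x and 18 mm in its y (only the throat allows this), the basket is within 0.2 rad of upright, moves slower than 0.03 m/s, and bears on the stand (z of basket_pin in the frame of throat_mid between -0.004 and 0.003 m and y of basket_pin in the frame of throat_mid between -0.018 and 0.018 m and x of basket_pin in the frame of throat_mid between -0.009 and 0.009 m and angle between basket's own z axis and vertical below 0.2 rad and linear speed of basket below 0.03 m/s and contact force between basket and stand above 0.5 N); the robot touches nothing.
It fails at once if the basket is pressed on the stand with more than 20 N (contact force between basket and stand above 20 N).
It fails at once if a bystander is moved by more than 30 mm (distance of any of petri, crucible, weighing_a, cap_white from where it was at the start of the episode above 0.03 m).
It also fails if it takes over 59 s, if anything falls off the work surface, if the arm or the gripper's body presses on something with over 40 N, if the wrist force passes 120 N, or if a joint passes its speed limit or range.

## Robot

A 6-joint arm with a two-finger parallel gripper is mounted at the origin on a cart in front of the work surface, level with it; the furniture and walls round the work are solid. World frame = base frame: x ahead of the robot, y to its left, z up, the work surface at z = 0. Lengths are in m, angles in rad, forces in N, time in s.
With the tool pointing down it reaches from about 0.35 to 0.775 m from the base axis. Payload 5.5 kg.
Tool frame: the origin (TCP) lies at the very end of the fingers, on their centre line; the grasp point (between the pads) lies 19 mm behind it; z points along the fingers, y is the direction in which the jaws open and shut (so a half turn about z gives the same grasp; the last joint's range is limited). The gripper opens to 85 mm and grips with 20 to 120 N. Pads are 22 mm wide; open, the fingers measure 114 mm over their backs; the gripper's body (76 mm by 85 mm) begins 54 mm behind the grasp point. The pads swing forward as they close: fully open they stand 13 mm farther back than shut.
Start: joints at [-1.258, 0.313, 0.046, 1.304, 0, 1.431], TCP at [0.252, -0.517, 0.231] pointing down, gripper open.
Joint ranges: [-2.76, 2.76], [-0.86, 1.69], [-1.03, 1.26], [-2.2, 2.34], [-1.47, 1.5], [-3.14, 3.14]. Speed limits (rad/s): [2.57, 2.57, 3.14, 3.14, 3.14, 3.14].

## Interface

Orientations are given as a unit quaternion [w, x, y, z].
In Python, from workcell import get_state, read_camera, hand_in, find_in, silhouettes gives the robot as it stands. The module is installed in compiled form; this text tells all that it offers.
- The arm moves only by the tool send_rows, never from a script. Its argument "deltas" is a list that holds one entry, the list of rows, each a list of 6 numbers: the shift along the world's x, y, z in cm, then the turn, a rotation vector about the world's x, y, z in degrees. In form: [[[dx, dy, dz, wx, wy, wz], ...]]. A call has 1 to 12 rows; each row is the pose to reach, as a shift and turn from the pose commanded when the call began; what a row does not reach only later rows make up. A row lasts 1/10 s, in which the tool goes at most 50 mm and 8.59 degrees, less where a joint would pass 70% of its speed; a pose out of reach is approached as far as the arm can. A call with a gripper value outside its range is refused whole. "jaw" is the opening, from -1 (shut) to 1 (fully open), so that 0 is half open, set as the call begins (left out, the last holds). The fingers move at their own pace and stop on an object; "force" is the grip in N (left out, the last holds). Time passes only in rows, so rows that repeat a pose let the fingers close. It gives the time, the measured TCP pose, the force and the opening at its end, in the units of the state.
- get_state(): the state, without advancing time (a new reading comes with each control period).
- read_camera(name): name is "scene" or "top"; returns a dict with "img" (420x560x3 uint8, red, green, blue), "z_map" (420x560 float32, m along the optical axis (not along the pixel's ray), 0 where there is no reading), "vfov" (degrees; the focal length in pixels is half the picture's height over the tangent of half this angle, whatever the lens; pixels are square), "cx", "cy" (the principal point, pixels), "R" (3x3) and "t" (3): a world point X has camera coordinates R X + t. Camera axes: x right, y down, z forward; pixel columns grow to the right and rows downward; lengths in m; the calibration is good to about 2 mm. A picture is of the moment at which its call begins.
- hand_in(): hands the job in, once; it reports no verdict.
Trained networks look in a picture, given as the dict that the camera call returned (one of the last four; its "shot" number tells which), for a name from the list of things; names that differ only in an ending like _2 or _b are one class to them, and where a whole thing is asked for, a point or a joint stands for the part that bears it (a point fixed in the world has none). Each returns a list of dicts, best first, with "conf" (0 to 1); they miss things now and then, are a little off and sometimes report something else, mostly with a low value. They report only what shows in the picture. A call takes as long as a camera call. They do not tell look-alikes from the thing itself.
- find_in(picture, thing): "box" ([centre column, centre row, width, height] in pixels, round what is visible of it).
- silhouettes(picture, thing): "mask" (420x560 bool, what is visible of it) and "box" ([centre column, centre row, width, height] in pixels, round what is visible of it).
The state is a dict: "clock": time; "joint_pos": joint angles; "qvel": joint speeds; "tau": joint torques, N m; "tcp_pos": TCP position; "orientation": TCP orientation; "wrist_force": force on the tool from outside, world axes, zero at the start; "ft_torque": the same for the moment, N m; "finger_gap": finger opening in m.
Only numpy, scipy, OpenCV 4.12 (cv2) and the standard library are available. Lean on these libraries where they do the work, as an engineer would, in place of code of your own. Each camera call takes 0.05 s, during which the arm holds its last target.

## Working session

There is one attempt and no reset: what is moved stays moved. The work goes in short steps, Python scripts to look and compute and a tool call to move; the robot and the scene stay as the last step left them, time stands still between calls to the robot, and variables do not carry over. Pictures are saved under pics/ and viewed, and the job is handed in when it is done.

Besides the shell and the picture viewer there is one more tool, called after "Call:" by a JSON object that holds its "fn" and its "kwargs", one argument or row to a line. send_rows: Moves the arm, as the interface text tells. Its arguments: {"type":"object","properties":{"deltas":{"type":"array","items":{"type":"array","items":{"type":"array","items":{"type":"number"}}}},"jaw":{"type":"number"},"force":{"type":"number"}},"required":["deltas"]}

```bash
mkdir -p pics; ls
cat > h.py <<'E'
import numpy as np, cv2
from workcell import *
def pts(p):
    z=p["z_map"]; f=210/np.tan(np.radians(p["vfov"])/2)
    v,u=np.mgrid[0:420,0:560]
    c=np.stack([(u-p["cx"])/f*z,(v-p["cy"])/f*z,z],-1)
    w=(c-p["t"])@p["R"]
    w[z==0]=np.nan
    return w
def proj(p,X):
    f=210/np.tan(np.radians(p["vfov"])/2)
    c=np.asarray(X)@p["R"].T+p["t"]
    return c[...,:2]/c[...,2:]*f+[p["cx"],p["cy"]]
def save(p,n,crop=None,s=1):
    im=p["img"][...,::-1]
    if crop: a,b,c,d=crop; im=im[b:d,a:c]
    cv2.imwrite("pics/"+n,cv2.resize(im,None,fx=s,fy=s,interpolation=cv2.INTER_CUBIC))
E
python3 - <<'E'
from h import *
import pickle
print(get_state())
P={}
for n in ("scene","top"):
    p=read_camera(n); P[n]=p; save(p,n+"0.png")
    print(n,p["vfov"],p["cx"],p["cy"],p["R"],p["t"])
    w=pts(p)
    for k in ("basket","stand","petri","crucible","weighing_a","cap_white"):
        for m in silhouettes(p,k)[:3]:
            q=w[m["mask"]]; print(k,round(m["conf"],2),np.round(m["box"]),np.round(np.nanmedian(q,0),3),np.round(np.nanpercentile(q,[2,98],axis=0),3).tolist())
pickle.dump(P,open("p0.pkl","wb"))
E
```

```text
pics
{'clock': 0.0, 'joint_pos': array([-1.25757197e+00,  3.14017489e-01,  4.49434920e-02,  1.30359565e+00,
        1.14507452e-05,  1.43119363e+00]), 'qvel': array([-0.00062663,  0.00041508,  0.00019424, -0.00042621, -0.00057753,
        0.00067687]), 'tau': array([-7.22126115e-04, -4.80622315e+01,  2.98535174e+01,  1.93055591e-02,
       -5.08275832e-05,  1.28543149e-06]), 'tcp_pos': array([ 0.25139727, -0.51654588,  0.23038464]), 'orientation': array([-9.33628867e-04,  9.74477340e-01,  2.24483933e-01, -7.55062974e-05]), 'wrist_force': array([-0.17631898,  0.02138962, -0.0646654 ]), 'ft_torque': array([-0.00697752, -0.01719272, -0.01718493]), 'finger_gap': 0.0851719471282362}
scene 49.910759514766774 276.62068771104197 207.2212207767225 [[ 0.79203025 -0.61029786 -0.01498677]
 [-0.27036237 -0.3286481  -0.90492796]
 [ 0.54735023  0.72078218 -0.42530081]] [-0.50341186  0.2307746   0.93885784]
basket 0.74 [308. 258.  15.  76.] [ 0.488 -0.289  0.026] [[0.482, -0.305, 0.005], [0.516, -0.264, 0.171]]
basket 0.62 [273. 286.  26.  60.] [ 0.404 -0.291  0.03 ] [[0.383, -0.312, 0.002], [0.431,
[... 781 characters left out ...]
 25.] [ 0.508 -0.284  0.033] [[0.487, -0.31, 0.001], [0.534, -0.264, 0.175]]
stand 0.92 [184. 222.  98.  52.] [0.49  0.057 0.007] [[0.443, -0.023, 0.001], [0.549, 0.144, 0.162]]
petri 0.85 [262. 231.  31.  32.] [ 0.477 -0.101  0.015] [[0.446, -0.132, 0.002], [0.507, -0.07, 0.019]]
petri 0.52 [184. 225.  94.  53.] [0.49  0.059 0.007] [[0.441, -0.023, 0.001], [0.55, 0.147, 0.162]]
crucible 0.51 [272. 136.  22.  15.] [ 0.695 -0.115  0.04 ] [[0.676, -0.135, 0.01], [0.716, -0.095, 0.049]]
weighing_a 0.9 [314. 152.  19.  22.] [ 0.659 -0.211  0.049] [[0.643, -0.23, 0.015], [0.679, -0.195, 0.062]]
cap_white 0.75 [215. 145.  32.  29.] [0.68  0.019 0.007] [[0.646, -0.014, 0.002], [0.712, 0.05, 0.023]]
```

Run:
```python
from h import *
import pickle
P=pickle.load(open("p0.pkl","rb"))
save(P["scene"],"s_c.png",(170,160,400,340),3.4)
save(P["top"],"t_c.png",(120,120,440,300),2.5)
```

```text
(no output)
```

View pics/scene0.png

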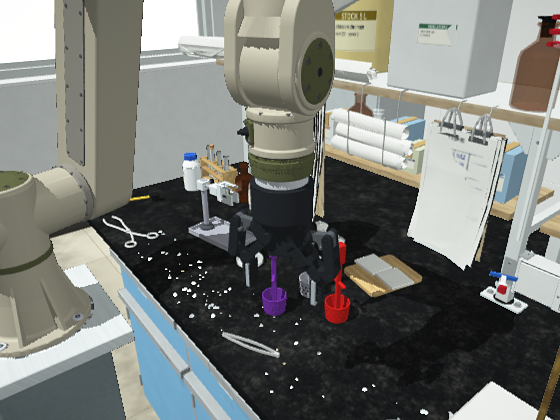

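```bash
true
```

```text
(no output)
```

View pics/s_c.png

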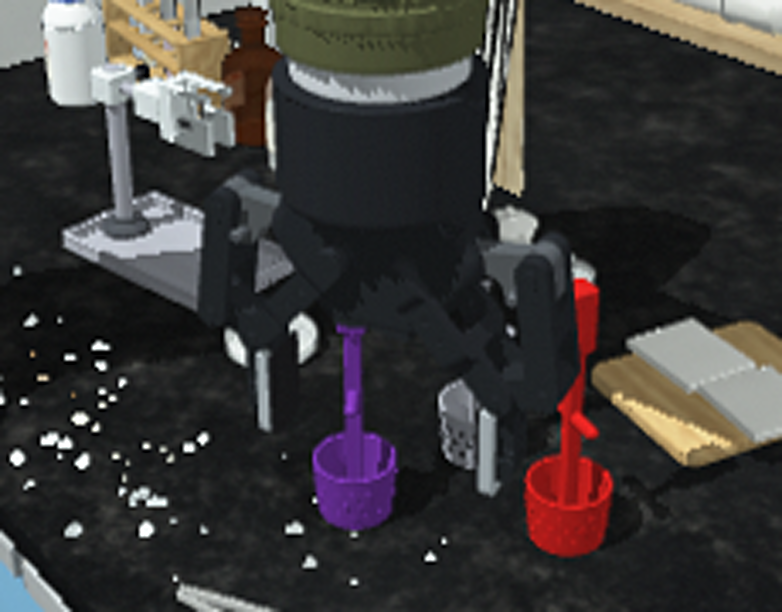

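View pics/t_c.png

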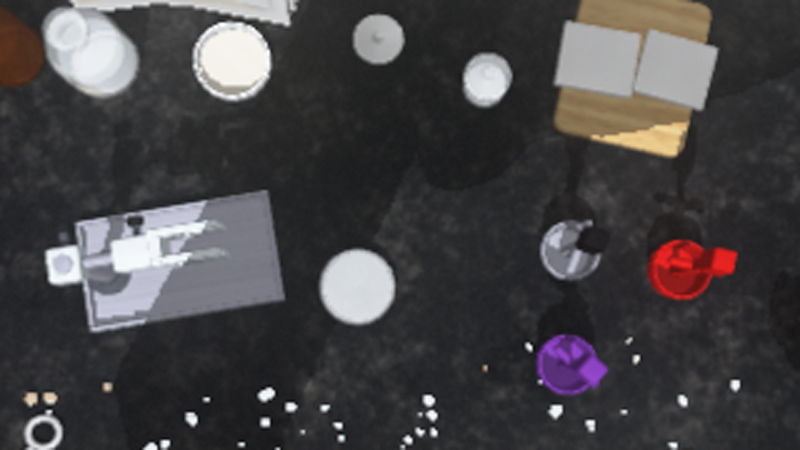

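Run:
```python
from h import *
import pickle
P=pickle.load(open("p0.pkl","rb"))
for n in ("top","scene"):
    w=pts(P[n]); im=P[n]["img"].astype(int)
    print(n)
    sat=im.max(-1)-im.min(-1)
    near=(np.hypot(w[...,0]-.508,w[...,1]+.286)<.04)&(sat<60)
    for a,b in((0.005,.03),(.03,.05),(.05,.075),(.076,.094),(.095,.125),(.13,.18)):
        q=w[near&(w[...,2]>a)&(w[...,2]<b)]
        if len(q): print(a,b,len(q),np.round(np.mean(q,0),4),np.round(q.min(0),4),np.round(q.max(0),4))
    q=w[near&(w[...,2]>.05)]; print(np.round(q,3).tolist()[:80])
    # stand
    reg=(w[...,0]>.42)&(w[...,0]<.57)&(w[...,1]>-.05)&(w[...,1]<.17)
    tm=reg&(w[...,2]>.003)&(w[...,2]<.02)
    q=w[tm][:,:2].astype(np.float32)*1000; r=cv2.minAreaRect(q); print("tray",len(q),r,cv2.boxPoints(r))
    for a,b in((.1,.13),(.13,.142),(.142,.15),(.15,.158),(.155,.175)):
        q=w[reg&(w[...,2]>a)&(w[...,2]<b)]
        if len(q)>5: print(a,b,len(q),np.round(np.mean(q,0),4),np.round(q.min(0),4),np.round(q.max(0),4), cv2.minAreaRect(q[:,:2].astype(np.float32)*1000))
```

```text
top
0.005 0.03 152 [ 0.5101 -0.2865  0.0121] [ 0.4768 -0.3221  0.005 ] [ 0.5326 -0.2519  0.0299]
0.03 0.05 89 [ 0.508  -0.2857  0.0382] [ 0.4849 -0.3125  0.0307] [ 0.5356 -0.2635  0.0437]
0.05 0.075 7 [ 0.5103 -0.2838  0.0607] [ 0.5077 -0.2851  0.0505] [ 0.514  -0.2828  0.0735]
0.076 0.094 50 [ 0.5049 -0.2853  0.0893] [ 0.4888 -0.2973  0.0817] [ 0.5311 -0.2785  0.0933]
0.13 0.18 121 [ 0.5094 -0.286   0.1669] [ 0.4999 -0.2973  0.1359] [ 0.5198 -0.2777  0.1768]
[[0.531, -0.293, 0.088], [0.531, -0.295, 0.088], [0.531, -0.297, 0.088], [0.529, -0.291, 0.088], [0.529, -0.293, 0.09], [0.529, -0.294, 0.093], [0.529, -0.297, 0.092], [0.527, -0.291, 0.089], [0.527, -0.293, 0.089], [0.52, -0.282, 0.169], [0.519, -0.283, 0.175], [0.519, -0.285, 0.175], [0.519, -0.288, 0.172], [0.52, -0.283, 0.143], [0.518, -0.282, 0.162], [0.517, -0.282, 0.172], [0.517, -0.284, 0.174], [0.517, -0.285, 0.174], [0.517, -0.287, 0.174], [0.517, -0.29, 0.172], [0.518, -0.292, 0.17], [0.518, -0.294, 0.17], [0.518, -0.282, 0.136], [0.517, -0.281, 0.152], [0.515, -0.28, 0.171], [0.515, -0.282, 0.173], [0.515, -0.283, 0.
[... 4362 characters left out ...]
 0.4637 -0.0035  0.1301] [0.5186 0.1388 0.1419] ((491.14190673828125, 68.32308959960938), (49.121070861816406, 143.22886657714844), 2.813591957092285)
0.142 0.15 99 [0.4808 0.0879 0.1464] [0.4638 0.0376 0.1421] [0.5111 0.1344 0.1498] ((485.9895324707031, 85.69606018066406), (96.17810821533203, 46.9552116394043), 87.86540222167969)
0.15 0.158 65 [0.4913 0.049  0.1546] [0.4724 0.0011 0.15  ] [0.515  0.1298 0.158 ] ((489.4662780761719, 66.30142974853516), (28.561002731323242, 129.6437530517578), 10.6180419921875)
0.155 0.175 90 [0.4961 0.0288 0.1586] [ 0.4783 -0.0022  0.1551] [0.515  0.0552 0.1617] ((497.90234375, 27.225130081176758), (30.853309631347656, 55.768733978271484), 10.07565975189209)
```

Run:
```python
from h import *
import pickle
P=pickle.load(open("p0.pkl","rb"))
w=pts(P["top"]); im=P["top"]["img"].astype(int); sat=im.max(-1)-im.min(-1)
d=np.hypot(w[...,0]-.509,w[...,1]+.287)
m=(d<.04)&(w[...,2]>.078)&(w[...,2]<.096)
q=w[m]; print(np.round(q[np.argsort(q[:,0])],3).tolist())
r=q[np.hypot(q[:,0]-.509,q[:,1]+.287)>.012]
print("pin",np.degrees(np.arctan2(*np.linalg.svd(r[:,:2]-r[:,:2].mean(0))[2][0][::-1])))
g=w[(d<.03)&(w[...,2]>.168)]; print("grip top",len(g),g.mean(0),cv2.minAreaRect(g[:,:2].astype(np.float32)*1000))
# stand
h=w[(w[...,2]>.157)&(w[...,0]>.45)&(w[...,0]<.55)&(w[...,1]>-.03)&(w[...,1]<.08)]
print("roof",len(h),h.mean(0)); 
# tray edges: stand silhouette top
f=silhouettes(P["top"],"stand")[0]["mask"]
t=w[f&(w[...,2]<.018)]
def cost(yaw):
    return cv2.minAreaRect(t[:,:2].astype(np.float32)*1000)
print(cost(0), cv2.boxPoints(cost(0)))
for th in np.radians([8,9,10,11,12,13]):
    u=t[:,:2]@np.array([np.cos(th),np.sin(th)]); v=t[:,:2]@np.array([-np.sin(th),np.cos(th)])
    hu=h[:,:2]@np.array([np.cos(th),np.sin(th)]); hv=h[:,:2]@np.array([-np.sin(th),np.cos(th)])
    print(np.degrees(th),"u",np.percentile(u,[.5,99.5]).round(4),"v",np.percentile(v,[.5,99.5]).round(4),"hook u",np.percentile(hu,[1,99]).round(4),hv.min().round(4),hv.max().round(4))
    print(np.histogram(hu,bins=np.arange(.47,.53,.003))[0], np.histogram(u,bins=np.arange(.43,.56,.005))[0])
save(P["top"],"t_d.png",(130,180,260,260),6)
save(P["top"],"t_e.png",(320,195,420,285),8)
save(P["scene"],"s_d.png",(180,160,270,260),6)
```

```text
[[0.489, -0.282, 0.091], [0.489, -0.279, 0.089], [0.489, -0.281, 0.089], [0.491, -0.28, 0.091], [0.491, -0.279, 0.088], [0.491, -0.283, 0.089], [0.491, -0.285, 0.086], [0.493, -0.282, 0.093], [0.493, -0.279, 0.09], [0.493, -0.281, 0.09], [0.493, -0.284, 0.092], [0.495, -0.278, 0.09], [0.495, -0.281, 0.09], [0.495, -0.283, 0.09], [0.495, -0.285, 0.088], [0.497, -0.282, 0.093], [0.497, -0.284, 0.092], [0.497, -0.281, 0.09], [0.497, -0.287, 0.089], [0.499, -0.282, 0.091], [0.499, -0.287, 0.091], [0.499, -0.281, 0.087], [0.499, -0.285, 0.088], [0.501, -0.286, 0.092], [0.501, -0.283, 0.09], [0.501, -0.285, 0.09], [0.502, -0.281, 0.087], [0.503, -0.283, 0.09], [0.504, -0.287, 0.089], [0.504, -0.285, 0.087], [0.504, -0.289, 0.086], [0.506, -0.283, 0.089], [0.506, -0.285, 0.088], [0.506, -0.287, 0.088], [0.506, -0.289, 0.087], [0.508, -0.284, 0.091], [0.508, -0.283, 0.085], [0.51, -0.283, 0.088], [0.512, -0.284, 0.082], [0.514, -0.284, 0.093], [0.518, -0.287, 0.086], [0.527, -0.291, 0.089], [0.527, -0.293, 0.089], [0.529, -0.294, 0.093], [0.529, -0.297, 0.092], [0.529, -0.293, 0.09], [0.529,
[... 1328 characters left out ...]
 -0.0943 -0.0395
[ 0  0  0  0 22 42 28  9  8  7  8 13 48 37  0  0  0  0  0  0] [  0   0   0  45 154 172 170 174 172 177 172 168 140  47  48  91  93  79
  61  88 162 161 190  44   1   0]
12.000000000000002 u [0.4475 0.5462] v [-0.1313  0.0465] hook u [0.4825 0.5105] -0.1029 -0.048
[ 0  0  0  0 39 43 13  8  8  8  7 29 46 21  0  0  0  0  0  0] [  0   0   0  71 147 177 171 171 173 171 176 170 130  46  61  92  90  66
  66  84 174 160 181  31   1   0]
13.0 u [0.446  0.5466] v [-0.1402  0.0371] hook u [0.4808 0.5094] -0.1117 -0.0565
[ 0  0  0 17 42 32  7  7  9  7 12 45 39  5  0  0  0  0  0  0] [  0   0   2  92 152 179 166 171 174 175 172 171 119  49  72  89  92  51
  69  94 175 164 150  30   1   0]
```

View pics/t_d.png

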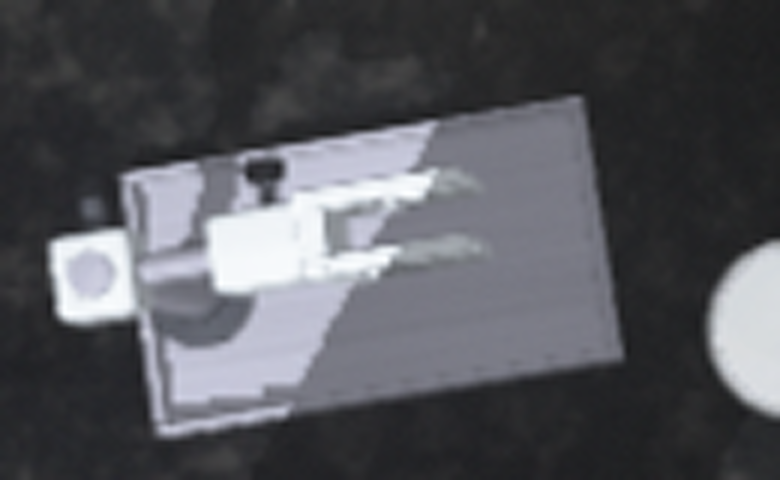

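View pics/t_e.png

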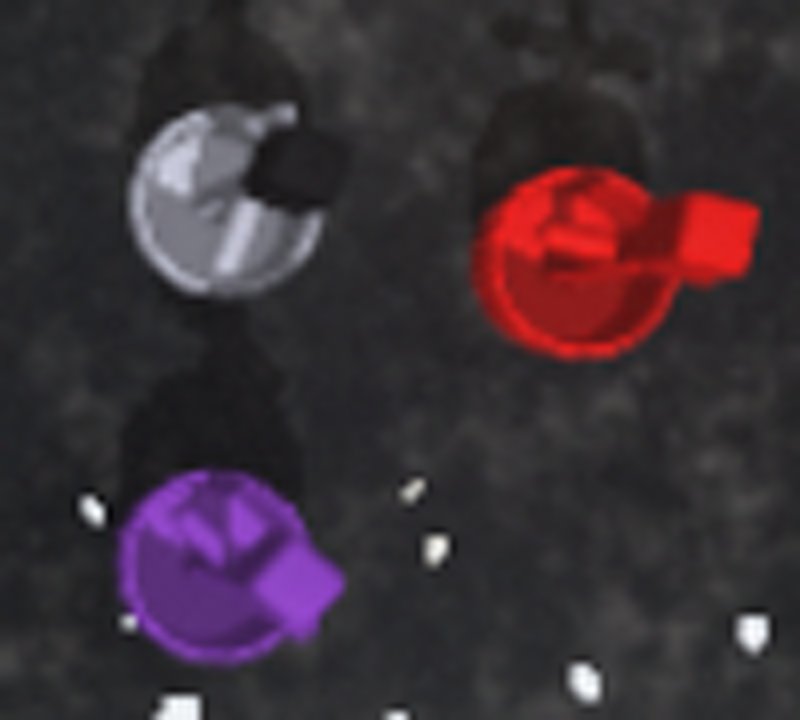

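View pics/s_d.png

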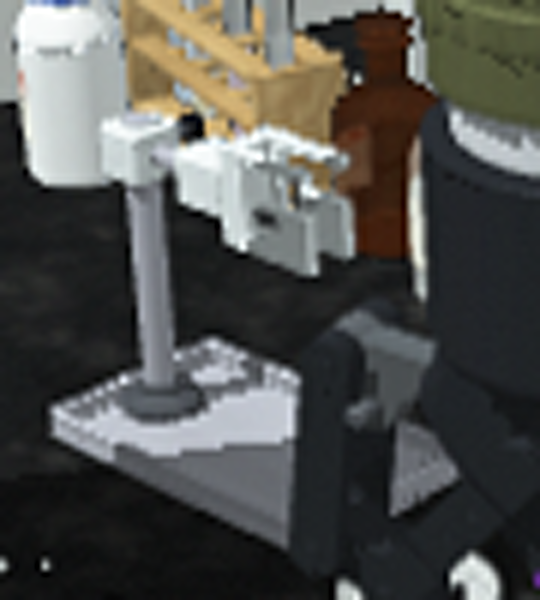

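Call:
{"fn": "send_rows", "kwargs": {
  "deltas": [
    [[3,2,1,0,0,8],[6,5,1,0,0,16],[9,8,1,0,0,24],[12,11,1,0,0,32],[15,14,1,0,0,40],[18,17,1,0,0,48],[21,20,1,0,0,56],[23,22,1,0,0,64],[25,22.9,1,0,0,72],[25.9,22.9,1,0,0,80],[25.9,22.9,1,0,0,88],[25.9,22.9,1,0,0,96]]
  ],
  "jaw": 0.05,
  "force": 60
}}

```text
clock: 1.95
tcp_pos: [0.511, -0.2877, 0.2411]
orientation: [-0.0, 0.482, 0.876, 0.0]
wrist_force: [-0.4, -0.0, -0.3]
finger_gap: 0.0449
```

Call:
{"fn": "send_rows", "kwargs": {
  "deltas": [
    [[0,0,0,0,0,8],[0,0,0,0,0,16],[0,0,0,0,0,24],[0,0,0,0,0,32],[0,0,0,0,0,38],[0,0,0,0,0,38],[0,0,0,0,0,38],[0,0,0,0,0,38]]
  ]
}}

```text
clock: 2.75
tcp_pos: [0.5106, -0.2881, 0.2413]
orientation: [0.0, 0.175, 0.985, 0.0]
wrist_force: [-0.6, -0.4, 0.5]
finger_gap: 0.045
```

Run:
```python
from h import *
import pickle
p=read_camera("scene"); pickle.dump(p,open("p1.pkl","wb"))
save(p,"s1.png",(170,150,370,350),3)
w=pts(p)
d=np.hypot(w[...,0]-.510,w[...,1]+.287)
for a,b in ((.002,.03),(.05,.078),(.081,.089),(.1,.128),(.132,.16),(.168,.176)):
    q=w[(d<.03)&(w[...,2]>a)&(w[...,2]<b)]
    if len(q): print(a,b,len(q),q.mean(0).round(4),q.min(0).round(4),q.max(0).round(4))
h=w[(w[...,2]>.11)&(w[...,2]<.17)&(w[...,0]>.45)&(w[...,0]<.55)&(w[...,1]>-.03)&(w[...,1]<.15)]
th=np.radians(10.2)
u=h[:,:2]@[np.cos(th),np.sin(th)]; v=h[:,:2]@[-np.sin(th),np.cos(th)]
for z in np.arange(.11,.17,.004):
    k=(h[:,2]>z)&(h[:,2]<z+.004)
    print(round(z,3),k.sum(),np.percentile(u[k],[1,99]).round(4),np.sort(v[k])[:3].round(4), "near cheek:",np.sort(v[k&(u<.4985)])[:3].round(4))
```

```text
0.002 0.03 320 [ 0.5023 -0.2936  0.0185] [ 0.481  -0.3146  0.0021] [ 0.5339 -0.2622  0.03  ]
0.05 0.078 45 [ 0.5045 -0.2915  0.064 ] [ 0.5004 -0.2957  0.05  ] [ 0.5085 -0.2834  0.0772]
0.081 0.089 72 [ 0.5051 -0.2902  0.0859] [ 0.4841 -0.3005  0.0811] [ 0.5284 -0.2784  0.089 ]
0.1 0.128 54 [ 0.505  -0.2916  0.1146] [ 0.5005 -0.2961  0.1004] [ 0.5106 -0.2847  0.128 ]
0.132 0.16 117 [ 0.5029 -0.2942  0.1459] [ 0.4942 -0.3002  0.1321] [ 0.514  -0.2789  0.1594]
0.168 0.176 40 [ 0.5058 -0.2908  0.1706] [ 0.4967 -0.2999  0.1682] [ 0.5162 -0.2797  0.1728]
0.11 19 [0.4811 0.5081] [-0.0848 -0.0839 -0.0832] near cheek: [-0.0832 -0.0785 -0.0726]
0.114 40 [0.4801 0.5068] [-0.0874 -0.087  -0.0867] near cheek: [-0.0874 -0.0867 -0.0863]
0.118 36 [0.4788 0.5056] [-0.0886 -0.0865 -0.0863] near cheek: [-0.0865 -0.0863 -0.0862]
0.122 45 [0.4788 0.5082] [-0.0898 -0.0894 -0.0876] near cheek: [-0.0894 -0.0848 -0.0845]
0.126 60 [0.4786 0.514 ] [-0.0906 -0.087  -0.0863] near cheek: [-0.0906 -0.0859 -0.0858]
0.13 75 [0.4787 0.5238] [-0.0861 -0.0861 -0.086 ] near cheek: [-0.0861 -0.0858 -0.0853]
0.134 76 [0.4
[... 596 characters left out ...]
845 -0.0838]Traceback (most recent call last):
  File "<stdin>", line 15, in <module>
    return _quantile_unchecked(
        a, q, axis, out, overwrite_input, method, keepdims, weights)
    return _ureduce(a,
                    func=_quantile_ureduce_func,
    ...<5 lines>...
                    overwrite_input=overwrite_input,
                    method=method)
    r = func(a, **kwargs)
    result = _quantile(arr,
                       quantiles=q,
    ...<2 lines>...
                       out=out,
                       weights=wgt)
    slices_having_nans = np.isnan(arr[-1, ...])
                                  ~~~^^^^^^^^^
IndexError: index -1 is out of bounds for axis 0 with size 0
```

View pics/s1.png

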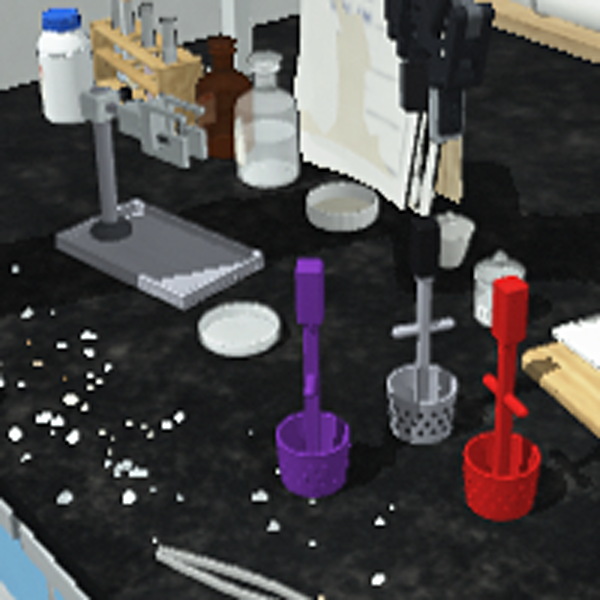

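Call:
{"fn": "send_rows", "kwargs": {
  "deltas": [
    [[-0.2,0,-2,0,0,0],[-0.2,0,-5,0,0,0],[-0.2,0,-8,0,0,0],[-0.2,0,-9.5,0,0,0],[-0.2,0,-10.8,0,0,0],[-0.2,0,-10.8,0,0,0],[-0.2,0,-10.8,0,0,0]]
  ]
}}

```text
clock: 3.5
tcp_pos: [0.5088, -0.2883, 0.1338]
orientation: [0.0, 0.174, 0.985, -0.0]
wrist_force: [-0.3, -0.2, 0.5]
finger_gap: 0.0447
```

Call:
{"fn": "send_rows", "kwargs": {
  "deltas": [
    [[0,0,0,0,0,0],[0,0,0,0,0,0],[0,0,0,0,0,0],[0,0,0,0,0,0],[0,0,0,0,0,0],[0,0,0,0,0,0],[0,0,0,0,0,0],[0,0,0,0,0,0]]
  ],
  "jaw": -1,
  "force": 60
}}

```text
clock: 4.3
tcp_pos: [0.5093, -0.2884, 0.1346]
orientation: [0.001, 0.174, 0.985, -0.0]
wrist_force: [1.7, 1.1, 6.4]
finger_gap: 0.0172
```

Call:
{"fn": "send_rows", "kwargs": {
  "deltas": [
    [[0,0,0.5,0,0,0],[0,0,1.5,0,0,0],[0,0,3,0,0,0],[0,0,4.5,0,0,0],[0,0,6,0,0,0],[0,0,6.3,0,0,0],[0,0,6.3,0,0,0],[0,0,6.3,0,0,0],[0,0,6.3,0,0,0],[0,0,6.3,0,0,0]]
  ]
}}

```text
clock: 5.3
tcp_pos: [0.5082, -0.2878, 0.1955]
orientation: [-0.001, 0.174, 0.985, 0.0]
wrist_force: [-0.1, -0.7, -1.6]
finger_gap: 0.0173
```

```bash
cat > meas.py <<'E'
from h import *
import sys
# usage: meas.py tag x y  -> basket relative to stand
tag=sys.argv[1]; s=get_state(); T=s["tcp_pos"]; print("tcp",T.round(4),"F",s["wrist_force"].round(2),s["clock"])
bz=T[2]-.0496+ (0 if len(sys.argv)<3 else float(sys.argv[2]))  # pin height guess
th=np.radians(10.2); U=np.array([np.cos(th),np.sin(th)]);V=np.array([-np.sin(th),np.cos(th)])
for n in ("scene","top"):
    p=read_camera(n); save(p,f"{n}_{tag}.png")
    w=pts(p); d=np.hypot(w[...,0]-T[0],w[...,1]-T[1])
    m=(d<.035)
    q=w[m&(abs(w[...,2]-bz)<.012)&(d<.03)]
    print(n,"pin pts",len(q))
    if len(q)>5:
        print(" x",q[:,0].min().round(4),q[:,0].max().round(4),"y",q[:,1].min().round(4),q[:,1].max().round(4),"z",np.percentile(q[:,2],[5,50,95]).round(4))
        e=np.linalg.svd(q[:,:2]-q[:,:2].mean(0))[2][0]; print(" pin yaw",np.degrees(np.arctan2(e[1]*np.sign(e[0]),abs(e[0]))).round(1),"u",np.percentile(q[:,:2]@U,[1,50,99]).round(4),"v",np.percentile(q[:,:2]@V,[1,50,99]).round(4))
    for a in (-.085,-.065,-.045,-.03,.0,.03):
        k=w[(d<.03)&(abs(w[...,2]-bz-a)<.01)]
        if len(k)>4: print("  level",a,len(k),((k.min(0)+k.max(0))/2).round(4))
E
python3 meas.py a
```

```text
tcp [ 0.5082 -0.2878  0.1955] F [-0.09 -0.69 -1.62] 5.3
scene pin pts 107
 x 0.4827 0.527 y -0.2995 -0.279 z [0.1374 0.1472 0.1553]
 pin yaw -20.9 u [0.4263 0.4429 0.4638] v [-0.3873 -0.3765 -0.3611]
  level -0.085 77 [ 0.4992 -0.2961  0.0652]
  level -0.065 271 [ 0.504  -0.2899  0.081 ]
  level -0.045 197 [ 0.5049 -0.2892  0.1009]
  level -0.03 40 [ 0.5032 -0.2887  0.1164]
  level 0.0 99 [ 0.5049 -0.2893  0.146 ]
  level 0.03 42 [ 0.5042 -0.2912  0.1757]
top pin pts 0
  level -0.085 60 [ 0.5144 -0.2785  0.0661]
  level -0.065 11 [ 0.5086 -0.265   0.0815]
  level -0.045 18 [ 0.5106 -0.2656  0.0989]
```

Call:
{"fn": "send_rows", "kwargs": {
  "deltas": [
    [[0,1,0.1,0,0,2],[0,3,0.15,0,0,5],[0,5.5,0.15,0,0,8],[0.1,8.5,0.15,0,0,12],[0.1,11.5,0.15,0,0,16],[0.1,14.5,0.15,0,0,20],[0.2,17.5,0.15,0,0,24],[0.2,20,0.15,0,0,27],[0.2,21.5,0.15,0,0,30],[0.2,22.5,0.15,0,0,30.2],[0.2,22.8,0.15,0,0,30.2],[0.2,22.8,0.15,0,0,30.2]]
  ]
}}

```text
clock: 6.6
tcp_pos: [0.5106, -0.0601, 0.1979]
orientation: [0.0, -0.088, 0.996, -0.0]
wrist_force: [-0.7, -0.6, -0.7]
finger_gap: 0.0173
```

```bash
python3 meas.py b
python3 - <<'E'
import cv2
a=cv2.imread("pics/scene_b.png")[130:330,180:400]; cv2.imwrite("pics/scene_b_c.png",cv2.resize(a,None,fx=3,fy=3,interpolation=2))
E
```

```text
tcp [ 0.5106 -0.0601  0.1979] F [-0.69 -0.63 -0.66] 6.6
scene pin pts 72
 x 0.4845 0.5307 y -0.0708 -0.0589 z [0.1402 0.1497 0.1573]
 pin yaw 7.8 u [0.4647 0.4856 0.511 ] v [-0.1575 -0.1541 -0.1475]
  level -0.085 61 [ 0.5035 -0.0672  0.0677]
  level -0.065 184 [ 0.5067 -0.0622  0.0834]
  level -0.045 130 [ 0.5078 -0.0623  0.103 ]
  level -0.03 30 [ 0.5059 -0.0622  0.119 ]
  level 0.0 69 [ 0.5076 -0.0648  0.1485]
  level 0.03 30 [ 0.507  -0.0626  0.1779]
top pin pts 0
  level -0.085 46 [ 0.5058 -0.0728  0.0681]
  level -0.065 8 [ 0.5027 -0.0761  0.0848]
  level -0.045 30 [ 0.5015 -0.0753  0.0998]
```

View pics/scene_b_c.png

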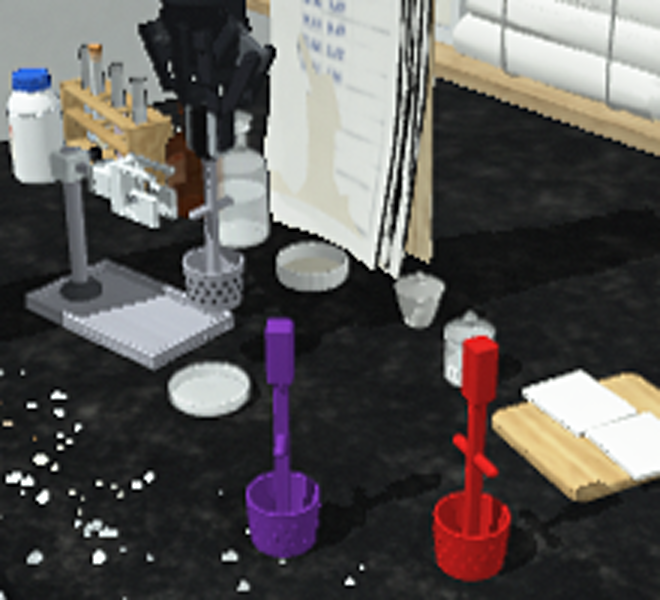

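Run:
```python
from h import *
p=read_camera("scene"); w=pts(p)
th=np.radians(10.2); u=w[...,0]*np.cos(th)+w[...,1]*np.sin(th); v=-w[...,0]*np.sin(th)+w[...,1]*np.cos(th); z=w[...,2]
T=get_state()["tcp_pos"]
hk=(z>.112)&(z<.166)&(v>-.1)&(v<-.03)&(u>.46)&(u<.53)
print("near cheek face u", np.percentile(u[hk&(z<.138)&(u<.487)],[5,25,50,75,95]).round(4), (hk&(u<.487)).sum())
k=hk&(z<.138)&(v<-.04); a=np.polyfit(v[k&(u<.487)],u[k&(u<.487)],1); print("face yaw err deg",np.degrees(np.arctan(a[0])))
print(np.histogram(u[hk],bins=np.arange(.47,.53,.002)))
print("roof top z",np.percentile(z[hk&(z>.156)],[5,50,95]).round(4),"u roof",np.percentile(u[hk&(z>.156)],[2,98]).round(4))
# basket pin & stem
d=np.hypot(w[...,0]-T[0],w[...,1]-T[1])
pin=(abs(z-.148)<.008)&(d<.03)
ends=pin&(abs(u-.488)>.008)
print("pin end pts",ends.sum(), np.percentile(u[ends],[0,50,100]).round(4),"z",np.percentile(z[ends],[0,50,100]).round(4))
st=(z>.11)&(z<.175)&(d<.02)&~((z>.140)&(z<.157))
print("stem u",np.percentile(u[st],[0,5,25,50,75,95,100]).round(4),"v",np.percentile(v[st],[0,5,50,95,100]).round(4))
# stem lean
print("lean u",np.polyfit(z[st],u[st],1)[0],"v",np.polyfit(z[st],v[st],1)[0])
save(p,"s_hook.png",(200,165,280,245),8)
```

```text
near cheek face u [0.4796 0.4808 0.4817 0.4828 0.4849] 219
face yaw err deg -0.08221033662132675
(array([ 0,  0,  0,  2, 14, 97, 75, 25,  7,  5,  2,  8,  4,  7,  4, 18, 59,
       41, 20,  8,  0,  0,  0,  0,  0,  0,  0,  0,  0,  0]), array([0.47 , 0.472, 0.474, 0.476, 0.478, 0.48 , 0.482, 0.484, 0.486,
       0.488, 0.49 , 0.492, 0.494, 0.496, 0.498, 0.5  , 0.502, 0.504,
       0.506, 0.508, 0.51 , 0.512, 0.514, 0.516, 0.518, 0.52 , 0.522,
       0.524, 0.526, 0.528, 0.53 ]))
roof top z [0.1563 0.1591 0.1611] u roof [0.4801 0.5084]
pin end pts 32 [0.4637 0.4787 0.5112] z [0.1445 0.1493 0.1521]
stem u [0.4827 0.4829 0.4846 0.4861 0.4882 0.492  0.4938] v [-0.1595 -0.1576 -0.1546 -0.148  -0.1459]
lean u 0.01987430108998183 v -0.0035927483342818906
```

View pics/s_hook.png

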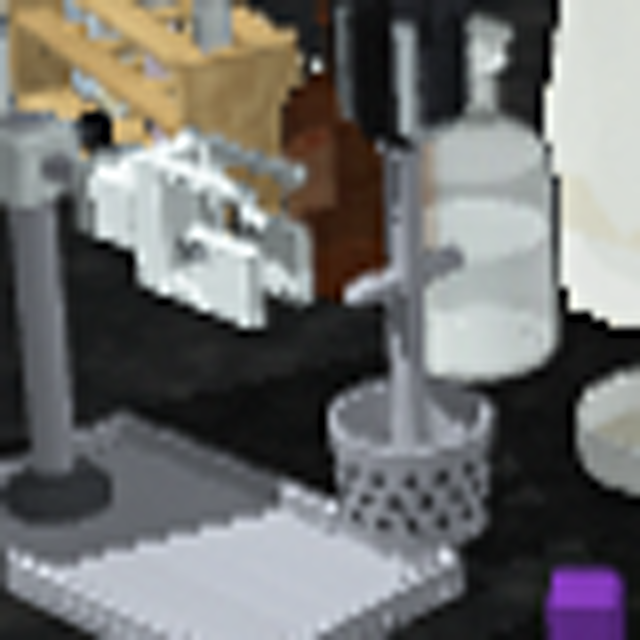

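Call:
{"fn": "send_rows", "kwargs": {
  "deltas": [
    [[0.4,0.1,0,0,0,0],[0.76,0.14,-0.05,0,0,0],[0.6,1,-0.05,0,0,0],[0.4,2.1,-0.05,0,0,0],[0.2,3.2,-0.05,0,0,0],[0.05,4.1,-0.05,0,0,0],[-0.04,4.57,-0.05,0,0,0],[-0.04,4.57,-0.05,0,0,0],[-0.04,4.57,-0.05,0,0,0],[-0.04,4.57,-0.05,0,0,0]]
  ]
}}

```text
clock: 7.75
tcp_pos: [0.5103, -0.0146, 0.1974]
orientation: [0.0, -0.088, 0.996, -0.0]
wrist_force: [0.5, -0.1, -2.4]
finger_gap: 0.0172
```

```bash
cat > chk.py <<'E'
from h import *
import sys
s=get_state(); T=s["tcp_pos"]; p=read_camera("scene"); w=pts(p)
th=np.radians(10.2); u=w[...,0]*np.cos(th)+w[...,1]*np.sin(th); v=-w[...,0]*np.sin(th)+w[...,1]*np.cos(th); z=w[...,2]
print("T",T.round(4),"tcp u,v",round(T[0]*np.cos(th)+T[1]*np.sin(th),4),round(-T[0]*np.sin(th)+T[1]*np.cos(th),4),"F",s["wrist_force"].round(2),s["clock"])
vt=-T[0]*np.sin(th)+T[1]*np.cos(th); pz=T[2]-.0496
r=(abs(v-vt)<.012)&(abs(u-.495)<.03)
e=r&(abs(z-pz)<.007)&(abs(u-.4945)>.015)
print("pin ends u",u[e].min().round(4),u[e].max().round(4),"z",np.percentile(z[e],[5,50,95]).round(4),"v",np.percentile(v[e],[5,50,95]).round(4),e.sum()) if e.sum() else 0
st=r&(abs(u-.495)<.012)&(z>pz-.04)&(z<pz-.008)
print("stem u",np.percentile(u[st],[0,25,50,75,100]).round(4)) if st.sum() else 0
save(p,sys.argv[1],(195,160,275,240),9)
E
python3 chk.py s_c1.png
```

```text
T [ 0.5103 -0.0146  0.1974] tcp u,v 0.4996 -0.1047 F [ 0.46 -0.07 -2.38] 7.75
pin ends u 0.4718 0.5206 z [0.1461 0.1488 0.1509] v [-0.1113 -0.1077 -0.1045] 19
stem u [0.49   0.4926 0.4942 0.4967 0.5007]
```

View pics/s_c1.png

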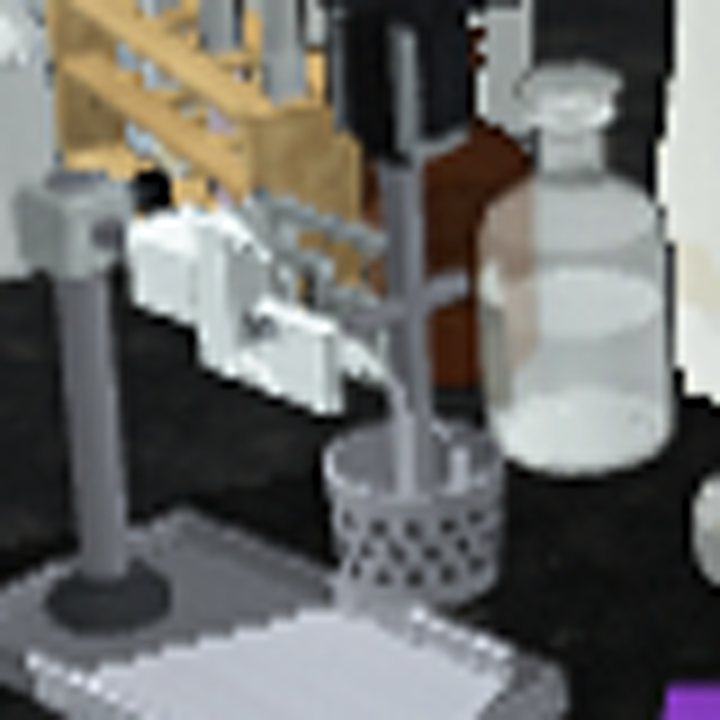

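Call:
{"fn": "send_rows", "kwargs": {
  "deltas": [
    [[-0.09,0.5,0,0,0,0],[-0.16,0.9,0,0,0,0],[-0.195,1.1,0,0,0,0],[-0.23,1.3,0,0,0,0],[-0.266,1.5,0,0,0,0],[-0.3,1.7,0,0,0,0],[-0.336,1.9,0,0,0,0],[-0.336,1.9,0,0,0,0]]
  ]
}}

```text
clock: 8.6
tcp_pos: [0.5067, 0.0048, 0.1973]
orientation: [-0.0, -0.089, 0.996, 0.0]
wrist_force: [0.3, -0.5, -1.1]
finger_gap: 0.0173
```

Call:
{"fn": "send_rows", "kwargs": {
  "deltas": [
    [[-0.035,0.2,0,0,0,0],[-0.07,0.4,0,0,0,0],[-0.106,0.6,0,0,0,0],[-0.14,0.8,0,0,0,0],[-0.177,1,0,0,0,0],[-0.177,1,0,0,0,0]]
  ]
}}

```text
clock: 9.2
tcp_pos: [0.505, 0.0149, 0.1973]
orientation: [-0.0, -0.089, 0.996, 0.0]
wrist_force: [-0.0, 0.4, -1.2]
finger_gap: 0.0173
```

```bash
python3 chk.py s_c2.png
```

```text
T [0.505  0.0149 0.1973] tcp u,v 0.4996 -0.0748 F [-0.01  0.43 -1.24] 9.2
pin ends u 0.4726 0.5159 z [0.1455 0.1479 0.1502] v [-0.081  -0.0788 -0.0761] 13
stem u [0.4831 0.4876 0.4968 0.5034 0.5065]
```

View pics/s_c2.png

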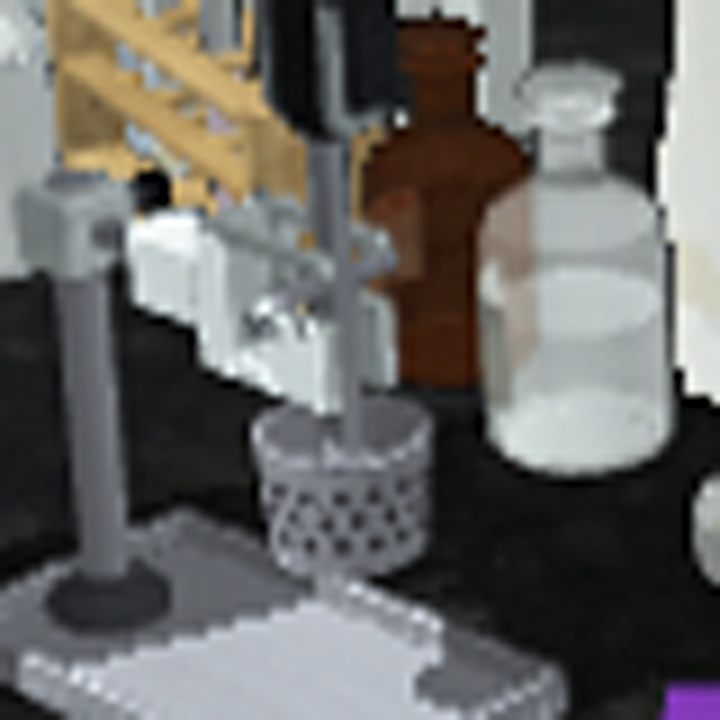

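Call:
{"fn": "send_rows", "kwargs": {
  "deltas": [
    [[-0.035,0.2,0,0,0,0],[-0.07,0.4,0,0,0,0],[-0.106,0.6,0,0,0,0],[-0.14,0.8,0,0,0,0],[-0.177,1,0,0,0,0],[-0.212,1.2,0,0,0,0],[-0.23,1.3,0,0,0,0],[-0.25,1.4,0,0,0,0],[-0.25,1.4,0,0,0,0]]
  ]
}}

```text
clock: 10.15
tcp_pos: [0.5025, 0.0287, 0.1973]
orientation: [0.0, -0.088, 0.996, 0.0]
wrist_force: [-0.2, 0.3, -1.6]
finger_gap: 0.0174
```

Call:
{"fn": "send_rows", "kwargs": {
  "deltas": [
    [[-0.018,0.1,0,0,0,0],[-0.035,0.2,0,0,0,0],[-0.053,0.3,0,0,0,0],[-0.07,0.4,0,0,0,0],[-0.07,0.4,0,0,0,0]]
  ]
}}

```text
clock: 10.65
tcp_pos: [0.5018, 0.0327, 0.1973]
orientation: [0.0, -0.088, 0.996, 0.0]
wrist_force: [-0.4, -0.7, -1.6]
finger_gap: 0.0172
```

Free so far (tcp v ≈ −0.0567). Now 1 mm probes.

Call:
{"fn": "send_rows", "kwargs": {
  "deltas": [
    [[-0.018,0.1,0,0,0,0],[-0.035,0.2,0,0,0,0],[-0.035,0.2,0,0,0,0]]
  ]
}}

```text
clock: 10.95
tcp_pos: [0.5014, 0.0347, 0.1973]
orientation: [-0.0, -0.088, 0.996, 0.0]
wrist_force: [-0.4, -0.0, -1.7]
finger_gap: 0.0174
```

Call:
{"fn": "send_rows", "kwargs": {
  "deltas": [
    [[-0.018,0.1,0,0,0,0],[-0.018,0.1,0,0,0,0],[-0.018,0.1,0,0,0,0]]
  ]
}}

```text
clock: 11.25
tcp_pos: [0.5013, 0.0356, 0.1973]
orientation: [-0.0, -0.088, 0.996, 0.0]
wrist_force: [-0.3, -0.0, -1.1]
finger_gap: 0.0171
```

Call:
{"fn": "send_rows", "kwargs": {
  "deltas": [
    [[-0.018,0.1,0,0,0,0],[-0.018,0.1,0,0,0,0],[-0.018,0.1,0,0,0,0]]
  ]
}}

```text
clock: 11.55
tcp_pos: [0.5011, 0.0366, 0.1973]
orientation: [0.0, -0.088, 0.996, 0.0]
wrist_force: [-0.1, 0.3, -1.3]
finger_gap: 0.0174
```

Call:
{"fn": "send_rows", "kwargs": {
  "deltas": [
    [[-0.018,0.1,0,0,0,0],[-0.018,0.1,0,0,0,0],[-0.018,0.1,0,0,0,0]]
  ]
}}

```text
clock: 11.85
tcp_pos: [0.5009, 0.0376, 0.1973]
orientation: [-0.0, -0.088, 0.996, 0.0]
wrist_force: [-0.0, 0.3, -1.1]
finger_gap: 0.0174
```

Call:
{"fn": "send_rows", "kwargs": {
  "deltas": [
    [[-0.009,0.05,0,0,0,0],[-0.018,0.1,0,0,0,0],[-0.018,0.1,0,0,0,0]]
  ]
}}

```text
clock: 12.15
tcp_pos: [0.5007, 0.0387, 0.1973]
orientation: [0.0, -0.088, 0.996, 0.0]
wrist_force: [-0.4, 0.8, -1.1]
finger_gap: 0.0173
```

Call:
{"fn": "send_rows", "kwargs": {
  "deltas": [
    [[-0.009,0.05,0,0,0,0],[-0.018,0.1,0,0,0,0],[-0.018,0.1,0,0,0,0]]
  ]
}}

```text
clock: 12.45
tcp_pos: [0.5007, 0.0393, 0.1974]
orientation: [0.0, -0.088, 0.996, -0.0]
wrist_force: [0.1, -2.2, -1.3]
finger_gap: 0.0172
```

Call:
{"fn": "send_rows", "kwargs": {
  "deltas": [
    [[-0.009,0.05,0,0,0,0],[-0.018,0.1,0,0,0,0],[-0.018,0.1,0,0,0,0]]
  ]
}}

```text
clock: 12.75
tcp_pos: [0.5007, 0.0397, 0.1974]
orientation: [0.0, -0.088, 0.996, -0.001]
wrist_force: [1.2, -4.9, -2.4]
finger_gap: 0.0173
```

```bash
python3 chk.py s_c3.png
```

```text
T [0.5007 0.0397 0.1974] tcp u,v 0.4998 -0.0496 F [ 1.18 -4.94 -2.41] 12.75
pin ends u 0.4729 0.5135 z [0.1446 0.1474 0.1496] v [-0.0548 -0.0522 -0.0497] 9
stem u [0.483  0.4843 0.4937 0.4991 0.5055]
```

View pics/s_c3.png

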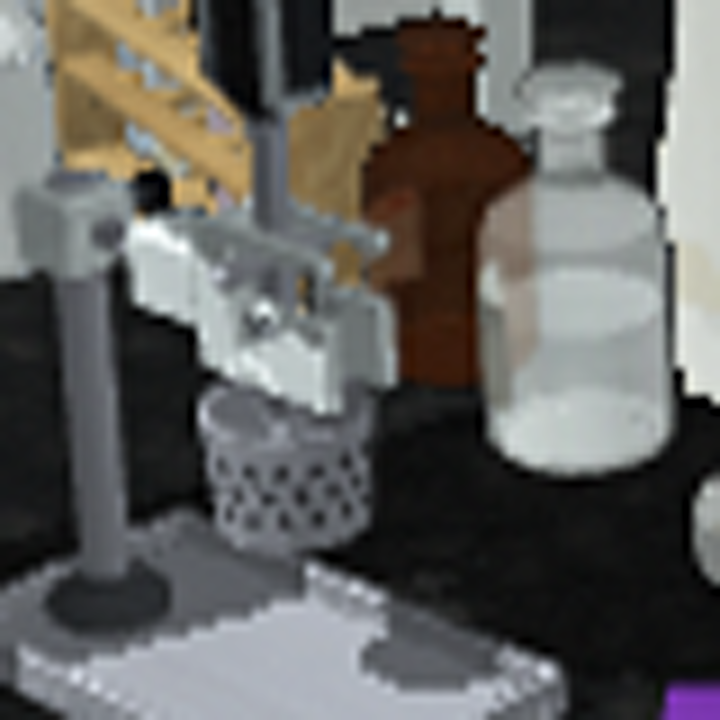

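Call:
{"fn": "send_rows", "kwargs": {
  "deltas": [
    [[0.025,-0.14,0,0,0,0],[0.05,-0.28,0,0,0,0],[0.05,-0.28,0,0,0,0],[0.05,-0.28,-0.2,0,0,0],[0.05,-0.28,-0.4,0,0,0],[0.05,-0.28,-0.55,0,0,0],[0.05,-0.28,-0.65,0,0,0],[0.05,-0.28,-0.7,0,0,0],[0.05,-0.28,-0.7,0,0,0]]
  ]
}}

```text
clock: 13.7
tcp_pos: [0.5008, 0.0378, 0.1902]
orientation: [-0.0, -0.088, 0.996, 0.0]
wrist_force: [0.2, -0.6, -1.3]
finger_gap: 0.0172
```

Call:
{"fn": "send_rows", "kwargs": {
  "deltas": [
    [[0,0,-0.1,0,0,0],[0,0,-0.2,0,0,0],[0,0,-0.2,0,0,0]]
  ]
}}

```text
clock: 14.0
tcp_pos: [0.501, 0.0379, 0.1884]
orientation: [0.0, -0.088, 0.996, 0.0]
wrist_force: [-1.1, 0.1, -1.2]
finger_gap: 0.0178
```

Call:
{"fn": "send_rows", "kwargs": {
  "deltas": [
    [[0,0,-0.1,0,0,0],[0,0,-0.1,0,0,0],[0,0,-0.1,0,0,0]]
  ]
}}

```text
clock: 14.3
tcp_pos: [0.501, 0.0382, 0.1876]
orientation: [0.0, -0.089, 0.996, 0.0]
wrist_force: [-1.2, 2.5, 3.9]
finger_gap: 0.0173
```

Call:
{"fn": "send_rows", "kwargs": {
  "deltas": [
    [[0,0,-0.1,0,0,0],[0,0,-0.1,0,0,0],[0,0,-0.1,0,0,0]]
  ]
}}

```text
clock: 14.6
tcp_pos: [0.501, 0.0386, 0.1867]
orientation: [0.0, -0.089, 0.996, 0.001]
wrist_force: [-0.9, 5.0, 4.8]
finger_gap: 0.0172
```

Call:
{"fn": "send_rows", "kwargs": {
  "deltas": [
    [[0,0,-0.1,0,0,0],[0,0,-0.1,0,0,0],[0,0,-0.1,0,0,0]]
  ]
}}

```text
clock: 14.9
tcp_pos: [0.501, 0.0388, 0.1854]
orientation: [0.0, -0.089, 0.996, 0.001]
wrist_force: [-0.8, 5.1, 3.1]
finger_gap: 0.017
```

Call:
{"fn": "send_rows", "kwargs": {
  "deltas": [
    [[0,0,-0.1,0,0,0],[0,0,-0.1,0,0,0],[0,0,-0.1,0,0,0]]
  ]
}}

```text
clock: 15.2
tcp_pos: [0.501, 0.0388, 0.1842]
orientation: [0.0, -0.089, 0.996, 0.001]
wrist_force: [-0.4, 5.7, 2.4]
finger_gap: 0.0172
```

Call:
{"fn": "send_rows", "kwargs": {
  "deltas": [
    [[0,0,-0.1,0,0,0],[0,0,-0.1,0,0,0],[0,0,-0.1,0,0,0]]
  ]
}}

```text
clock: 15.5
tcp_pos: [0.5009, 0.0388, 0.183]
orientation: [0.0, -0.089, 0.996, 0.001]
wrist_force: [0.5, 5.4, 1.8]
finger_gap: 0.0169
```

Call:
{"fn": "send_rows", "kwargs": {
  "deltas": [
    [[0,0,-0.1,0,0,0],[0,0,-0.1,0,0,0],[0,0,-0.1,0,0,0]]
  ]
}}

```text
clock: 15.8
tcp_pos: [0.5008, 0.0388, 0.1818]
orientation: [-0.0, -0.089, 0.996, 0.001]
wrist_force: [0.2, 5.1, -1.4]
finger_gap: 0.0171
```

Call:
{"fn": "send_rows", "kwargs": {
  "deltas": [
    [[0,0,-0.1,0,0,0],[0,0,-0.1,0,0,0],[0,0,-0.2,0,0,0],[0,0,-0.2,0,0,0]]
  ]
}}

```text
clock: 16.2
tcp_pos: [0.5006, 0.0387, 0.1794]
orientation: [-0.0, -0.089, 0.996, 0.001]
wrist_force: [1.0, 5.1, -2.5]
finger_gap: 0.0172
```

Call:
{"fn": "send_rows", "kwargs": {
  "deltas": [
    [[0,0,-0.1,0,0,0],[0,0,-0.1,0,0,0],[0,0,-0.2,0,0,0],[0,0,-0.2,0,0,0]]
  ]
}}

```text
clock: 16.6
tcp_pos: [0.5004, 0.038, 0.1775]
orientation: [-0.001, -0.088, 0.996, 0.0]
wrist_force: [0.7, 4.5, -5.9]
finger_gap: 0.0173
```

Call:
{"fn": "send_rows", "kwargs": {
  "deltas": [
    [[0,0,-0.1,0,0,0],[0,0,-0.1,0,0,0],[0,0,-0.1,0,0,0]]
  ]
}}

```text
clock: 16.9
tcp_pos: [0.5005, 0.0376, 0.1769]
orientation: [-0.0, -0.088, 0.996, -0.0]
wrist_force: [0.9, 3.3, -6.3]
finger_gap: 0.0172
```

Call:
{"fn": "send_rows", "kwargs": {
  "deltas": [
    [[0,0,-0.1,0,0,0],[0,0,-0.1,0,0,0],[0,0,-0.1,0,0,0]]
  ]
}}

```text
clock: 17.2
tcp_pos: [0.5008, 0.0374, 0.1764]
orientation: [-0.0, -0.088, 0.996, -0.0]
wrist_force: [-0.2, 1.3, -3.3]
finger_gap: 0.0176
```

Call:
{"fn": "send_rows", "kwargs": {
  "deltas": [
    [[0,0,-0.1,0,0,0],[0,0,-0.1,0,0,0],[0,0,-0.1,0,0,0]]
  ]
}}

```text
clock: 17.5
tcp_pos: [0.5013, 0.0375, 0.1757]
orientation: [0.0, -0.088, 0.996, -0.0]
wrist_force: [0.5, -1.0, -1.2]
finger_gap: 0.0174
```

Call:
{"fn": "send_rows", "kwargs": {
  "deltas": [
    [[0,0,-0.1,0,0,0],[0,0,-0.1,0,0,0],[0,0,-0.1,0,0,0]]
  ]
}}

```text
clock: 17.8
tcp_pos: [0.5011, 0.0376, 0.1745]
orientation: [0.0, -0.088, 0.996, -0.0]
wrist_force: [-0.0, -0.3, -0.7]
finger_gap: 0.0172
```

Call:
{"fn": "send_rows", "kwargs": {
  "deltas": [
    [[0,0,-0.1,0,0,0],[0,0,-0.1,0,0,0],[0,0,-0.1,0,0,0]]
  ]
}}

```text
clock: 18.1
tcp_pos: [0.5013, 0.0377, 0.1743]
orientation: [0.001, -0.088, 0.996, -0.0]
wrist_force: [-1.1, -0.6, 5.7]
finger_gap: 0.0168
```

Call:
{"fn": "send_rows", "kwargs": {
  "deltas": [
    [[0,0,0.05,0,0,0],[0,0,0.05,0,0,0]]
  ]
}}

```text
clock: 18.3
tcp_pos: [0.5012, 0.0377, 0.1743]
orientation: [0.0, -0.088, 0.996, -0.0]
wrist_force: [-0.3, 0.0, 3.7]
finger_gap: 0.0174
```

```bash
python3 chk.py s_c4.png
```

```text
T [0.5012 0.0377 0.1743] tcp u,v 0.5 -0.0517 F [-0.28  0.05  3.65] 18.3
pin ends u 0.4737 0.4791 z [0.123  0.1254 0.1286] v [-0.0583 -0.0548 -0.0517] 9
stem u [0.4832 0.4929 0.4938 0.4953 0.5   ]
```

View pics/s_c4.png

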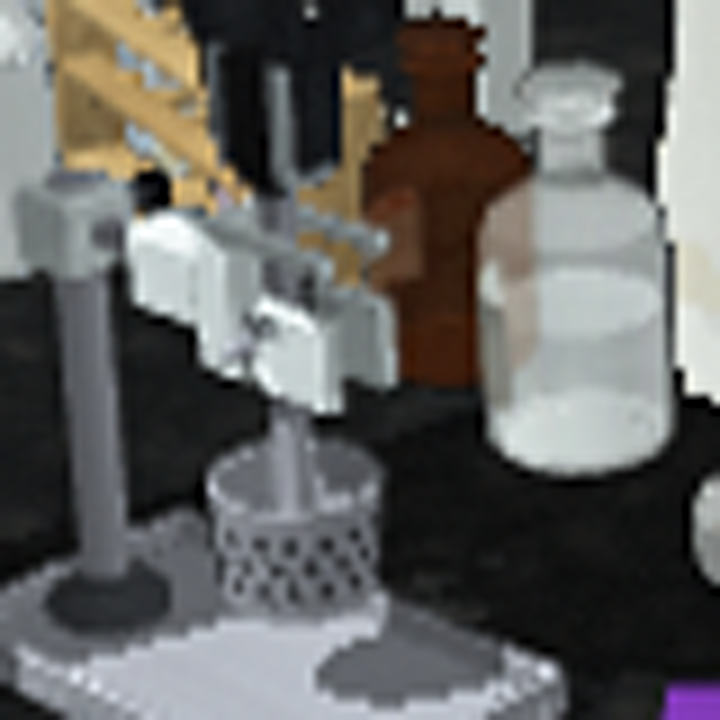

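The pin sits low in the throat (pin end around pixel 260,325, at about z 0.125) and the stem is upright. Releasing.

Call:
{"fn": "send_rows", "kwargs": {
  "deltas": [
    [[0,0,0.03,0,0,0],[0,0,0.03,0,0,0],[0,0,0.03,0,0,0],[0,0,0.03,0,0,0],[0,0,0.03,0,0,0],[0,0,0.03,0,0,0]]
  ],
  "jaw": 0.05
}}

```text
clock: 18.95
tcp_pos: [0.5008, 0.0378, 0.174]
orientation: [-0.0, -0.088, 0.996, 0.0]
wrist_force: [0.9, 0.4, -0.2]
finger_gap: 0.0446
```

```bash
python3 chk.py s_c5.png
```

```text
T [0.5008 0.0378 0.174 ] tcp u,v 0.4996 -0.0515 F [ 0.89  0.43 -0.22] 18.95
pin ends u 0.4737 0.4794 z [0.1222 0.1255 0.1275] v [-0.0581 -0.0533 -0.0432] 7
stem u [0.4835 0.4925 0.4944 0.4955 0.5027]
```

View pics/s_c5.png

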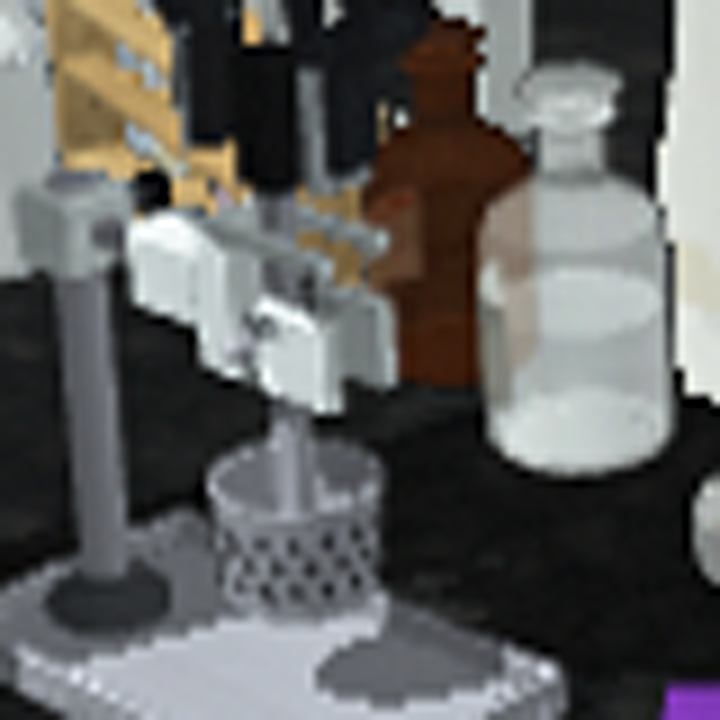

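Still hanging, the fingers are clear of the block; retreat straight up.

Call:
{"fn": "send_rows", "kwargs": {
  "deltas": [
    [[0,0,0.5,0,0,0],[0,0,1.5,0,0,0],[0,0,3,0,0,0],[0,0,5,0,0,0],[0,0,7,0,0,0],[0,0,9,0,0,0],[0,0,10,0,0,0],[0,0,10,0,0,0],[0,0,10,0,0,0],[0,0,10,0,0,0],[0,0,10,0,0,0],[0,0,10,0,0,0]]
  ]
}}

```text
clock: 20.2
tcp_pos: [0.5005, 0.0378, 0.2734]
orientation: [-0.001, -0.088, 0.996, 0.0]
wrist_force: [0.1, 0.4, -0.6]
finger_gap: 0.0448
```

Run:
```python
from h import *
import pickle
P=pickle.load(open("p0.pkl","rb"))
for i in (0,1):
    p=read_camera("scene"); w=pts(p); m=(abs(w[...,0]-.505)<.03)&(abs(w[...,1]-.034)<.03)
    g=w[m&(w[...,2]>.168)&(w[...,2]<.216)]; c=w[m&(w[...,2]>.05)&(w[...,2]<.078)]
    print("grip",len(g),g[:,2].max().round(4),((g.min(0)+g.max(0))/2).round(4),"cup",((c.min(0)+c.max(0))/2).round(4))
t=read_camera("top"); w=pts(t); w0=pts(P["top"])
for k in ("petri","crucible","weighing_a","cap_white"):
    for q,ww,n in ((t,w,"now"),):
        r=silhouettes(t,k); 
        if r: print(k,np.round(r[0]["box"]),np.nanmedian(w[r[0]["mask"]],0).round(3))
save(p,"s_end.png",(180,120,360,300),3.3)
print(get_state()["wrist_force"],get_state()["clock"])
```

```text
grip 147 0.2127 [0.4982 0.032  0.1918] cup [0.4991 0.0349 0.0638]
grip 148 0.2124 [0.4983 0.0324 0.1904] cup [0.4994 0.0356 0.0638]
petri [263. 233.  32.  30.] [ 0.475 -0.101  0.015]
crucible [272. 135.  20.  14.] [ 0.696 -0.117  0.04 ]
weighing_a [313. 151.  21.  25.] [ 0.659 -0.212  0.048]
cap_white [212. 144.  32.  28.] [0.681 0.019 0.007]
[ 0.30430883 -0.36247389  0.00388998] 20.55
```

View pics/s_end.png

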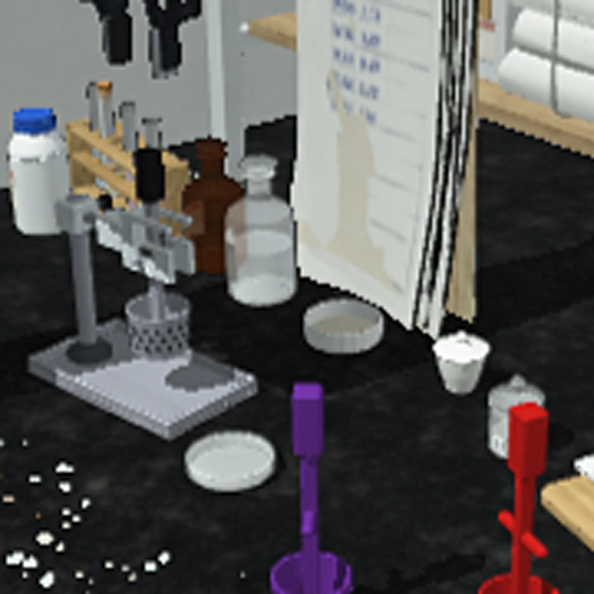

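The basket hangs upright with its grip top at z ≈ 0.212 (0.212 expected when home), and the gripper is clear.

```bash
python3 -c "
from workcell import *
print(hand_in())"
```

```text
the job is handed in; nothing more can be done
None
```

The steel basket is hanging on the drain stand with its pin home on the throat floor. I handed the job in at about 20.6 s of the allowed 59 s; no verdict was reported.

- **Entering the hook:** I lifted the basket by its grip block, turned it to match the stand (about 10°) and moved the pin sideways into the channel. I felt the back of the slot at about 5 N, then backed off about 3 mm.
- **Pressing home:** I lowered the pin past the spring keeper in 1–2 mm steps until it met the floor at the expected height. I then released and moved straight up. The highest force I read during the insertion was about 8 N. Forces were read only at the end of each move, so a short peak between readings would not show.
- **Last checks:**
  - **Height:** The grip block's top measured 0.2124–0.2127 m, against 0.212 m for fully home.
  - **Upright and still:** The basket looked upright, and two pictures 0.05 s apart agreed within the depth-reading noise.
  - **Gripper:** It was about 60 mm above the basket, touching nothing.
  - **Bystanders:** The petri dish, crucible, weighing bottle and cap were within about 2 mm of their starting positions.
- **Disagreement:** The two cameras differed by about 3–4 mm in absolute position, so I aligned the pin and hook using the scene camera alone.

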